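Extend the telescopic pick-up stick to its second stop

TASK

Take the telescopic pick-up stick by its black grip and lift it up and off the two-pronged hanger, still pushed together, and slide its dark foot disc all the way in under the red jaws of the steel bracket on the worktop. With the orange button squeezed in, pull the grip straight up, past the first stop, to the second and last stop, then slide the foot back out of the bracket. Finish while holding the stick in the air by its grip, upright, fully extended and still, clear of the bracket and the hanger and with its foot about 5 cm above the worktop; leave the other things where they are.

Things in the scene. Friction and masses are not known exactly. Their poses are not given: they have to be found in the camera images.
- stick: black grip block on top of the upright pick-up stick (whole stick 0.23 kg). Origin: centre of the grip, level with the button; z up along the stick, +x out through the orange button. 30 mm along x (34 over the button), 26 mm along y, from 22 mm above to 24 mm below the origin; below it a 13 mm steel tube. Grip it along x to squeeze the button in; along y the button stays out
- sleeve (a joint): how far the stick is pulled out, m: 0 pushed together, first stop 0.045, second and last stop 0.090 (hard end). Latched at these three, with 1 mm of play, while the button is out; slides while it is in. Friction about 3 N: it does not open or shut by itself when held upright, so something must hold the foot down while the grip is pulled up
- button (a joint): travel of the orange button (17 mm wide, 22 mm tall) on the grip's +x face, m: 0 out, about 0.004 in and flush with the face; the latch is free beyond 0.003. Spring 3 N at rest, 6 N fully in; comes out when let go
- foot (a point): centre of the underside of the dark foot disc (40 mm across, 6 mm thick) on the stick's axis, 153 mm + joint sleeve below the grip's origin. Above the disc an aluminium sleeve 18 mm across
- collar (a point): centre of the underside of the orange collar (40 mm across, 8 mm thick) at the top of the sleeve, 113 mm above the foot's underside; 40 mm below the grip's origin when pushed together. The stick hangs by it
- hanger: fixed dark wood hanger, base 104 x 84 x 10 mm. Origin on the worktop below the stick's seat, z up. Two 8 mm steel prongs, tops 150 mm up, point along its -x (roughly to the robot), 24 mm gap; upturned tips 28 to 36 mm from the seat reach 157 mm up. Post 56 mm wide, top at 157 mm, from 45 mm in +x. Lift the stick 12 mm or more, then out along -x
- bracket: fixed steel pull bracket, 76 x 70 x 26 mm. Origin on the worktop below the foot's seat, z up, mouth towards its -x. Base plate 4 mm thick; two red jaws, undersides 20 mm and tops 26 mm up, leave a 28 mm slot along its x axis. Jaws begin 32 mm from the seat (flared lead-in from 45 mm), back wall 23 mm behind it; walls 54 mm apart. Foot goes in along +x below the jaws
- blue_mug: light blue mug, 96 mm wide and 93 mm high, on the drainer; bystander, origin under the mug
- spice_jar: spice jar with a dark lid, 41 mm across and 105 mm high; bystander, origin under its centre
- tin: small rectangular tin, 63 x 105 x 28 mm, on the front strip of the worktop at the right; bystander, origin under its centre
- notepad: notepad, 125 x 89 x 13 mm, on the front strip of the worktop right of the bracket; bystander, origin under its centre
- pen2: green pen, 145 mm long; bystander, origin under its centre
- battery2: green and white battery, 50 x 15 mm; bystander, origin under its centre

How it is judged (in metres and radians):
On the way, in this order (a step that is already met when the one before it is completed fails the run):
1. the stick is lifted off the hanger, still pushed together (horizontal distance between foot and hanger above 0.06 m and height (world z) of foot above 0.02 m and value of joint sleeve below 0.01 m and contact force between stick and hanger below 0.1 N), for 0.1 s.
2. the foot is fully in under the bracket's jaws, the stick still pushed together (horizontal distance between foot and bracket below 0.015 m and height (world z) of foot below 0.018 m and value of joint sleeve below 0.01 m), for 0.1 s.
3. button in, the stick is pulled out to the second stop while the bracket holds its foot (value of joint sleeve above 0.085 m and value of joint button above 0.0028 m and horizontal distance between foot and bracket below 0.02 m and height (world z) of foot below 0.018 m), for 0.2 s.
At the end, for the whole second after the job is handed in: The stick is pulled out to its second stop (at least 84 of 90 mm), held in the gripper (over 2 N) within 15 degrees of upright and still (under 30 mm/s), its foot more than 30 mm above the worktop and more than 50 mm sideways from the bracket's seat, touching neither the bracket nor the hanger (value of joint sleeve above 0.084 m and contact force between stick and the fingers above 2 N and height (world z) of foot above 0.03 m and horizontal distance between foot and bracket above 0.05 m and contact force between stick and bracket below 0.1 N and contact force between stick and hanger below 0.1 N and angle between stick's own z axis and vertical below 0.26 rad and linear speed of stick below 0.03 m/s); the arm keeps its last pose, push and grip.
It fails at once if a bystander is moved by more than 30 mm (distance of any of blue_mug, spice_jar, tin, notepad, pen2, battery2 from where it was at the start of the episode above 0.03 m).
It also fails if it takes over 61 s, if anything falls off the work surface, if the arm or the gripper's body presses on something with over 40 N, if the wrist force passes 120 N, or if a joint passes its speed limit or range.

ROBOT

A 7-joint arm with a two-finger parallel gripper is mounted at the origin on a cart in front of the work surface, level with it; the furniture and walls round the work are solid. World frame = base frame: x ahead of the robot, y to its left, z up, the work surface at z = 0. Lengths are in m, angles in degrees, forces in N, time in s.
With the tool pointing down it reaches from about 0.425 to 0.875 m from the base axis. Payload 4.7 kg.
Tool frame: the origin (TCP) lies midway between the tips of the shut fingers; the grasp point (between the pads) lies 19 mm behind it (env.grip_point_offset is the distance from the TCP to the grasp point, in m); z points along the fingers, y is the line along which they close (so a half turn about z gives the same grasp; the last joint's range is limited). The gripper opens to 87 mm and grips with 3 to 60 N. Pads are 19 mm wide; open, the fingers measure 117 mm over their backs; the gripper's body (75 mm by 190 mm) begins 51 mm behind the grasp point.
Start: joints at [67.099, 18.392, -4.016, 83.108, 1.295, 78.541, -3.26], TCP at [0.261, -0.595, 0.191] pointing down, gripper open.
Joint ranges: [-163.93, 163.93], [-17.29, 119.83], [-79.2, 71.16], [3.27, 140.29], [-89.18, 269.18], [5.43, 117.66], [-154.24, 154.24]. Speed limits (degrees/s): [147.25, 147.25, 180, 180, 180, 180, 180].

INTERFACE

Orientations are given as [roll, pitch, yaw] about the fixed x, y, z axes, in that order (R = Rz(yaw) Ry(pitch) Rx(roll)).
In Python, from cell import env gives the robot as it stands.
- The arm moves only by the shell command python3 -m jog 'ROWS' [FORCE]. ROWS is JSON, a list of rows, each a list of 7 numbers: the shift along the tool's x, y, z in m, then the turn, a rotation vector about the tool's x, y, z in rad, then the finger opening in m, from 0 to 0.087. A call has 1 to 12 rows; each row shifts and turns the commanded pose from where the row before left it, along the tool's axes as they then stand; what a row does not reach is not made up. A row lasts 1/12 s, in which the tool goes at most 41.7 mm and 7.16 degrees, less where a joint would pass 70% of its speed; a pose out of reach is approached as far as the arm can. A call is refused whole if a number of a shift passes 0.0417 or a number of a turn 0.125, either way. A call with a gripper value outside its range is refused whole. The fingers move at their own pace and stop on an object; FORCE is the grip in N (left out, the last holds). Time passes only in rows, so rows that do not move let the fingers close. It gives the time, the measured TCP pose, the force, the opening and the grip force at its end, in the units of the state.
- env.get_obs(): the state, without advancing time (a new reading comes with each control period).
- env.read_camera(name): name is "scene" or "top" or "wrist"; returns the picture (480x640x3 uint8, blue, green, red); there is no depth.
- env.get_calibration(name): a dict with "fov_y" (degrees; the focal length in pixels is half the picture's height over the tangent of half this angle, whatever the lens; pixels are square), "cx", "cy" (the principal point, pixels), "pose" (4x4, takes a point from camera to world coordinates). Camera axes: x right, y up, looking along -z (the intrinsics and any distortion apply to the point x, -y, -z); pixel columns grow to the right and rows downward; lengths in m; the calibration is good to about 2 mm. A picture is of the moment at which its call begins: read the wrist's pose just before it. get_calibration takes no time and is no camera call; for the wrist camera it gives the pose at the moment of the call.
- env.sign_off(): hands the job in; it is judged then, once.
The state is a dict: "time_s": time; "qpos": joint angles; "joint_velocities": joint speeds; "effort": joint torques, N m; "tool_pos": TCP position; "tool_rot": TCP orientation; "force": force on the tool from outside, world axes, zero at the start; "wrist_torque": the same for the moment, N m; "grip_width": finger opening in m; "grasp_force": force on a finger pad.
Only numpy, scipy, OpenCV 4.12 (cv2) and the standard library are available. Lean on these libraries where they do the work, as an engineer would, in place of code of your own. Each camera call takes 0.05 s, during which the arm holds its last target. There are 200 camera calls.

## Working session

There is one attempt and no reset: what is moved stays moved. The work goes in short steps, Python scripts to look and compute and a shell command to move; the robot and the scene stay as the last step left them, time stands still between calls to the robot, and variables do not carry over. Pictures are saved under pics/ and viewed, at most 10 in all, crops included, and the job is handed in when it is done.

```bash
mkdir -p pics; ls
python3 - <<'E'
from cell import env
import cv2,numpy as np
o=env.get_obs();print(o)
for n in("scene","top"):
    im=env.read_camera(n);cv2.imwrite(f"pics/{n}0.png",im)
    c=env.get_calibration(n);print(n,c)
c=env.get_calibration("wrist");print(c)
E
```

```text
pics
{'time_s': 0.0, 'qpos': array([67.09970638, 18.43721691, -4.0160422 , 83.17521142,  1.29742109,
       78.54161861, -3.25979109]), 'joint_velocities': array([-0.01927856, -0.04996546, -0.0210156 ,  0.03896427,  0.0957131 ,
        0.07068745,  0.073092  ]), 'effort': array([-1.15099323e-03, -4.91284096e+01, -4.04575747e-01, -3.12525380e+01,
       -6.38302742e-02,  4.38011752e-02,  1.88743734e-04]), 'tool_pos': array([ 0.26104096, -0.59460113,  0.18967984]), 'tool_rot': array([-1.79891335e+02,  8.05898488e-03,  2.37112344e+01]), 'force': array([-1.0046268 ,  0.30619332,  0.27366704]), 'wrist_torque': array([ 0.0045949 , -0.00235882, -0.0148759 ]), 'grasp_force': 0.0, 'grip_width': 0.08696146531471634}
scene {'fov_y': 46.16201102824104, 'cx': 322.31110799092244, 'cy': 245.43590415299442, 'pose': array([[ 9.33283204e-01,  1.58509125e-01, -3.22269015e-01,
        -5.27355478e-02],
       [-3.59139930e-01,  4.09445353e-01, -8.38673365e-01,
        -1.75841932e+00],
       [-9.85830832e-04,  8.98459437e-01,  4.39055427e-01,
         1.00654507e+00],
       [ 0.00000000e+00,  0.00000000e+00,  0.00000000e+00,
         1.00000000e+00]])}
top {'fov_y': 45.863771716244194, 'cx': 316.2261609398703, 'cy': 243.059073986245, 'pose': array([[-0.31787575,  0.741463  , -0.590921  , -0.3733917 ],
       [-0.94805426, -0.25656667,  0.18806027,  0.1733648 ],
       [-0.0121709 ,  0.62000497,  0.78450347,  1.40422224],
       [ 0.        ,  0.        ,  0.        ,  1.        ]])}
{'fov_y': 66.09772010023859, 'cx': 323.1831801888041, 'cy': 233.24830479215856, 'pose': array([[ 0.40238746,  0.87616086,  0.26537989,  0.333447  ],
       [-0.91546513,  0.38599902,  0.11370287, -0.56257772],
       [-0.00281437, -0.28869864,  0.95741588,  0.38317886],
       [ 0.        ,  0.        ,  0.        ,  1.        ]])}
```

View pics/scene0.png

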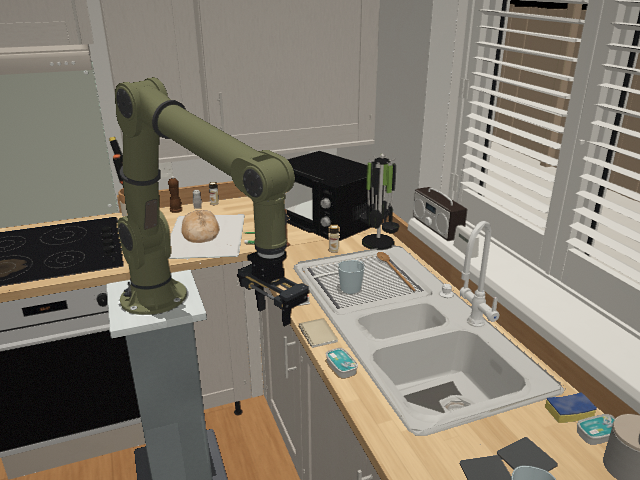

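View pics/top0.png

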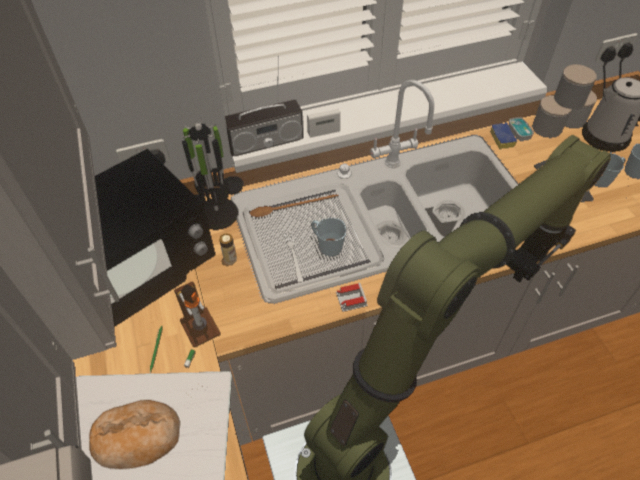

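Top view: the hanger with stick is at about (197,318), the bracket with red jaws at about (350,297), and the jar, pen and battery are nearby. In the scene view the arm hides the stick. Next I'll zoom in and compute.

```bash
cat > h.py <<'E'
from cell import env
import cv2,numpy as np
def ray(c,u,v):
    f=240/np.tan(np.radians(c["fov_y"]/2)); P=c["pose"]
    return P[:3,3],P[:3,:3]@np.array([(u-c["cx"])/f,-(v-c["cy"])/f,-1.])
def plane(c,u,v,z):
    o,d=ray(c,u,v); return o+d*(z-o[2])/d[2]
def proj(c,p):
    f=240/np.tan(np.radians(c["fov_y"]/2)); P=c["pose"]
    q=P[:3,:3].T@(np.array(p)-P[:3,3]); return c["cx"]-f*q[0]/q[2],c["cy"]+f*q[1]/q[2]
def tri(rays):
    A=np.zeros((3,3));b=np.zeros(3)
    for o,d in rays:
        d=d/np.linalg.norm(d);M=np.eye(3)-np.outer(d,d);A+=M;b+=M@o
    return np.linalg.solve(A,b)
E
python3 - <<'E'
from h import *
im=cv2.imread("pics/top0.png");c=env.get_calibration("top")
a=cv2.resize(im[270:360,160:235],None,fx=5.3,fy=5.3,interpolation=cv2.INTER_CUBIC)
b=cv2.resize(im[270:325,325:380],None,fx=7,fy=7,interpolation=cv2.INTER_CUBIC)
C=np.zeros((480,800,3),np.uint8);C[:a.shape[0],:a.shape[1]]=a;C[:b.shape[0],400:400+b.shape[1]]=b[:, :400]
cv2.imwrite("pics/crop0.png",C)
print("hanger base",plane(c,200,325,0),"grip",plane(c,190,292,.21),"bracket",plane(c,350,297,.02))
hsv=cv2.cvtColor(im,cv2.COLOR_BGR2HSV)
m=((hsv[...,0]<6)|(hsv[...,0]>174))&(hsv[...,1]>150)&(hsv[...,2]>90)
n,l,s,ce=cv2.connectedComponentsWithStats(m.astype(np.uint8))
for i in range(1,n):
    if s[i,4]>15: print(s[i],ce[i],plane(c,*ce[i],.026))
E
```

```text
hanger base [5.11043316e-01 2.43031675e-01 2.22044605e-16] grip [0.48112756 0.23774179 0.21      ] bracket [ 0.44891448 -0.18755045  0.02      ]
[338 284  21   9  93] [348.87096774 288.08602151] [ 0.47522263 -0.19373465  0.026     ]
[342 297  22   9  94] [353.72340426 301.08510638] [ 0.42890738 -0.19116638  0.026     ]
```

View pics/crop0.png

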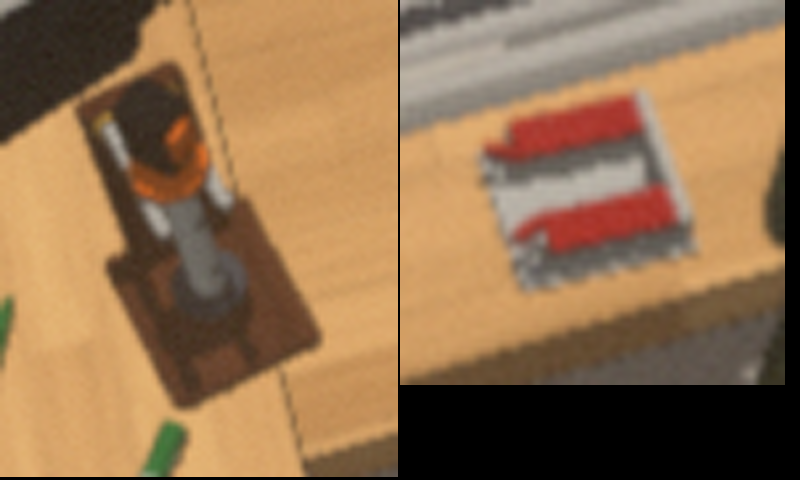

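The bracket mouth faces image left (+y), and the jaw centres are at roughly (0.475,-0.194) and (0.429,-0.191). The stick is near (0.515,0.24), with its button facing lower right. I'll move the arm so the wrist camera can see both.

```bash
python3 -m jog '[[0.028,-0.0145,-0.012,0,0,0,0.087],[0.028,-0.0145,-0.012,0,0,0,0.087],[0.028,-0.0145,-0.012,0,0,0,0.087],[0.028,-0.0145,-0.012,0,0,0,0.087],[0.028,-0.0145,-0.012,0,0,0,0.087],[0.028,-0.0145,-0.012,0,0,0,0.087],[0.028,-0.0145,-0.012,0,0,0,0.087],[0.028,-0.0145,-0.012,0,0,0,0.087],[0.028,-0.0145,-0.012,0,0,0,0.087],[0.028,-0.0145,-0.012,0,0,0,0.087],[0.028,-0.0145,-0.012,0,0,0,0.087],[0.028,-0.0145,-0.012,0,0,0,0.087]]'
python3 -m jog '[[0.0117,-0.0267,0,0,0,0,0.087],[0.0117,-0.0267,0,0,0,0,0.087],[0.0117,-0.0267,0,0,0,0,0.087],[0.0117,-0.0267,0,0,0,0,0.087],[0.0117,-0.0267,0,0,0,0,0.087],[0.0117,-0.0267,0,0,0,0,0.087],[0.0117,-0.0267,0,0,0,0,0.087],[0.0117,-0.0267,0,0,0,0,0.087],[0.0117,-0.0267,0,0,0,0,0.087],[0.0117,-0.0267,0,0,0,0,0.087],[0.0117,-0.0267,0,0,0,0,0.087],[0,0,0,0,0,0,0.087]]'
python3 - <<'E'
from h import *
import pickle
d={}
c=env.get_calibration("wrist");im=env.read_camera("wrist");cv2.imwrite("pics/w1.png",im)
pickle.dump(c,open("w1.pkl","wb"));print(c["pose"])
im=env.read_camera("scene");cv2.imwrite("pics/s1.png",im)
E
```

```text
time_s: 1.1
tool_pos: [0.4995, -0.2993, 0.335]
tool_rot: [-180.0, 0.0, 23.7]
force: [0.9, -0.2, -0.5]
grip_width: 0.0868
grasp_force: 0.0
time_s: 2.1
tool_pos: [0.498, 0.0277, 0.3349]
tool_rot: [-179.9, -0.1, 24.3]
force: [-0.9, 0.4, 0.2]
grip_width: 0.0869
grasp_force: 0.0
[[ 0.41200731  0.87233676  0.26320818  0.56978929]
 [-0.91117372  0.39555827  0.1153088   0.06030873]
 [-0.00352607 -0.28733644  0.95782323  0.52841039]
 [ 0.          0.          0.          1.        ]]
```

View pics/w1.png

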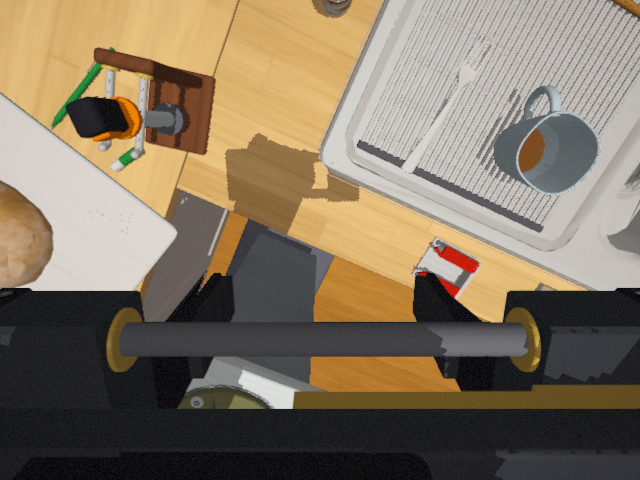

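Wrist view: the stick grip top is at about (88,117), the collar at (128,118), the foot disc at (165,118), the prong tips at (105,147) and (139,152), and the hanger base's near edge runs (213,76)-(206,152). The bracket is at (447,268), partly behind a finger.

Run:
```python
from h import *
import pickle
c=pickle.load(open("w1.pkl","rb"));ct=env.get_calibration("top")
im=cv2.imread("pics/w1.png");t=cv2.imread("pics/top0.png")
a=cv2.resize(im[35:175,45:225],None,fx=4.2,fy=4.2,interpolation=cv2.INTER_CUBIC)
cv2.imwrite("pics/crop1.png",a)
for n,cc,I,box in(("w",c,im,(60,60,200,180)),("t",ct,t,(170,270,215,345))):
    h=cv2.cvtColor(I,cv2.COLOR_BGR2HSV)
    m=((h[...,0]>6)&(h[...,0]<16)&(h[...,1]>215)&(h[...,2]>110)).astype(np.uint8)
    k=np.zeros_like(m);x0,y0,x1,y1=box;k[y0:y1,x0:x1]=m[y0:y1,x0:x1]
    N,l,s,ce=cv2.connectedComponentsWithStats(k)
    for i in range(1,N):
        if s[i,4]>8:print(n,s[i],ce[i])
for u,v,z in((165,118,.043),(128,118,.158),(88,117,.212),(105,147,.155),(139,152,.155),(213,76,.01),(206,152,.01)):print((u,v),plane(c,u,v,z))
print("top foot",plane(ct,199.6,323.8,.04))
```

```text
w [ 93  97  49  44 411] [124.06082725 123.71289538]
(165, 118) [0.49213783 0.24545819 0.043     ]
(128, 118) [0.49587625 0.23401469 0.158     ]
(88, 117) [0.49387792 0.23884357 0.212     ]
(105, 147) [0.45920374 0.24871344 0.155     ]
(139, 152) [0.46839618 0.21664396 0.155     ]
(213, 76) [0.56286876 0.21664884 0.01      ]
(206, 152) [0.46714647 0.19310033 0.01      ]
top foot [0.48996328 0.241347   0.04      ]
```

View pics/crop1.png

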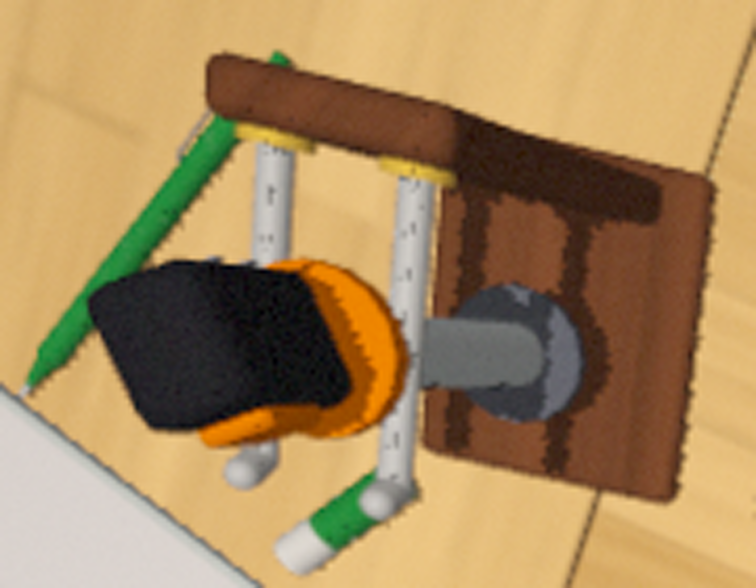

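Stick axis is about (0.494,0.240). Hanger yaw is about 14°, and the prong tip distance of 30 mm agrees with the given size. The button faces roughly -130°, so I need tool yaw of about -40°. I'll move above it and look closely.

```bash
python3 -m jog '[[0.0139,-0.0325,0.005,0,0,0,0.087],[0.0139,-0.0325,0.005,0,0,0,0.087],[0.0139,-0.0325,0.005,0,0,0,0.087],[0.0139,-0.0325,0.005,0,0,0,0.087],[0.0139,-0.0325,0.005,0,0,0,0.087],[0.0139,-0.0325,0.005,0,0,0,0.087]]'
python3 -m jog '[[0,0,0,0,0,0.112,0.087],[0,0,0,0,0,0.112,0.087],[0,0,0,0,0,0.112,0.087],[0,0,0,0,0,0.112,0.087],[0,0,0,0,0,0.112,0.087],[0,0,0,0,0,0.112,0.087],[0,0,0,0,0,0.112,0.087],[0,0,0,0,0,0.112,0.087],[0,0,0,0,0,0.112,0.087],[0,0,0,0,0,0.112,0.087],[0,0,0,0,0,0,0.087],[0,0,0,0,0,0,0.087]]'
python3 - <<'E'
from h import *
import pickle
c=env.get_calibration("wrist");im=env.read_camera("wrist");cv2.imwrite("pics/w2.png",im)
pickle.dump(c,open("w2.pkl","wb"));print(c["pose"],env.get_obs()["qpos"])
for p in((.494,.24,.212),(.494,.24,.158),(.494,.24,.043)):print(proj(c,p))
u,v=map(int,proj(c,(.494,.24,.18)));print(u,v)
cv2.imwrite("pics/crop2.png",cv2.resize(im[max(0,v-100):v+100,u-130:u+130],None,fx=3,fy=3,interpolation=cv2.INTER_CUBIC))
E
```

```text
time_s: 2.7
tool_pos: [0.4974, 0.2315, 0.3042]
tool_rot: [179.9, 0.0, 23.5]
force: [0.9, -0.4, 0.1]
grip_width: 0.0869
grasp_force: 0.0
time_s: 3.7
tool_pos: [0.4972, 0.2311, 0.2992]
tool_rot: [179.3, 0.1, -34.1]
force: [-0.3, 0.2, -0.0]
grip_width: 0.0873
grasp_force: 0.0
[[-0.55995524  0.79090899  0.24680578  0.56395394]
 [-0.8284526  -0.53836801 -0.1543573   0.18870229]
 [ 0.01078976 -0.29090007  0.9566926   0.49254459]
 [ 0.          0.          0.          1.        ]] [  -7.01212185    5.81081008  -22.70701674   86.24578647    2.42756263
   88.97661712 -153.71255581]
(np.float64(315.1998593637313), np.float64(234.9242164325807))
(np.float64(315.7719361574031), np.float64(217.88924240313355))
(np.float64(316.55757583732213), np.float64(194.49491546666428))
315 224
```

View pics/crop2.png

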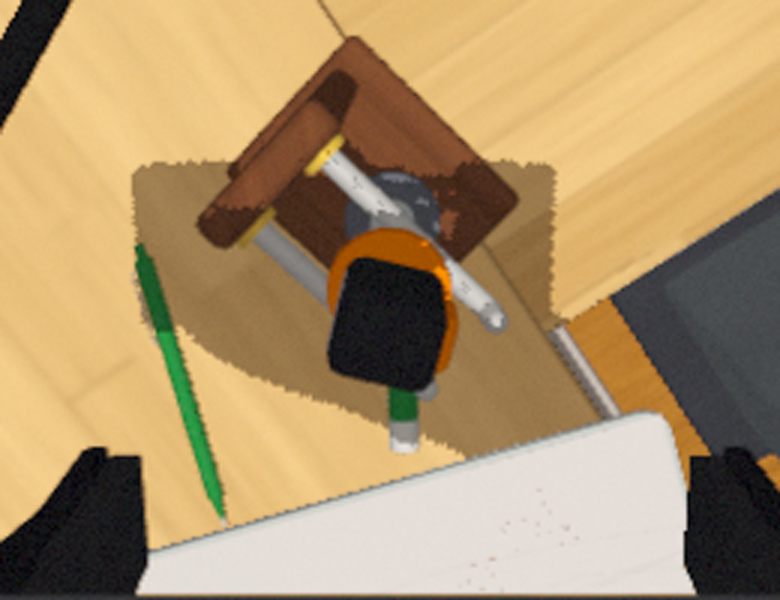

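The close-up shows the grip top centre at about (315,231) and the button facing image right, slightly down, so about -134°. Joint 7 hit its limit at yaw -34°. The opposite yaw (136°) gives the same grasp, so I'll turn that way.

```bash
python3 -m jog '[[0,0,0,0,0,-0.123,0.087],[0,0,0,0,0,-0.123,0.087],[0,0,0,0,0,-0.123,0.087],[0,0,0,0,0,-0.123,0.087],[0,0,0,0,0,-0.123,0.087],[0,0,0,0,0,-0.123,0.087],[0,0,0,0,0,-0.123,0.087],[0,0,0,0,0,-0.123,0.087],[0,0,0,0,0,-0.123,0.087],[0,0,0,0,0,-0.123,0.087],[0,0,0,0,0,-0.123,0.087],[0,0,0,0,0,-0.123,0.087]]' | head -3
python3 -m jog '[[0,0,0,0,0,-0.123,0.087],[0,0,0,0,0,-0.123,0.087],[0,0,0,0,0,-0.123,0.087],[0,0,0,0,0,-0.123,0.087],[0,0,0,0,0,-0.123,0.087],[0,0,0,0,0,-0.123,0.087],[0,0,0,0,0,-0.123,0.087],[0,0,0,0,0,-0.123,0.087],[0,0,0,0,0,-0.123,0.087],[0,0,0,0,0,-0.123,0.087],[0,0,0,0,0,-0.123,0.087],[0,0,0,0,0,-0.123,0.087]]' | head -3
python3 -m jog '[[0,0,0,0,0,0,0.087],[0,0,0,0,0,0,0.087]]'
python3 - <<'E'
from h import *
import pickle
c=env.get_calibration("wrist");im=env.read_camera("wrist");cv2.imwrite("pics/w3.png",im)
pickle.dump(c,open("w3.pkl","wb"));print(c["pose"],env.get_obs()["qpos"])
p=(.496,.239,.212);print(proj(c,p))
u,v=map(int,proj(c,(.496,.239,.18)))
x0,y0=u-130,max(0,v-100);print(x0,y0)
cv2.imwrite("pics/crop3.png",cv2.resize(im[y0:y0+200,x0:x0+260],None,fx=3,fy=3,interpolation=cv2.INTER_CUBIC))
# black top face
g=cv2.cvtColor(im,cv2.COLOR_BGR2HSV)[...,2]
m=(g<60).astype(np.uint8);N,l,s,ce=cv2.connectedComponentsWithStats(m)
for i in range(1,N):
    if 300<s[i,4]<4000: 
        cn,_=cv2.findContours((l==i).astype(np.uint8),0,1);print(s[i],ce[i],cv2.minAreaRect(cn[0]),plane(c,*ce[i],.212))
E
```

```text
time_s: 4.75
tool_pos: [0.4976, 0.2307, 0.3001]
tool_rot: [-180.0, 0.6, 50.8]
time_s: 5.75
tool_pos: [0.4976, 0.2306, 0.3001]
tool_rot: [-179.5, 0.0, 135.3]
time_s: 5.92
tool_pos: [0.4976, 0.2306, 0.3001]
tool_rot: [-179.4, 0.0, 134.8]
force: [-0.8, 0.9, -0.2]
grip_width: 0.0869
grasp_force: 0.0
[[ 0.70965042 -0.67656407 -0.1966147   0.44246821]
 [ 0.7044924   0.67770964  0.21071334  0.28880581]
 [-0.0093134  -0.28804638  0.95757117  0.49343744]
 [ 0.          0.          0.          1.        ]] [  1.15389682   6.46876395 -31.63879129  85.96156663   3.55901401
  89.06335855  14.36250243]
(np.float64(330.1948866166094), np.float64(219.16000684549763))
199 109
[362 179  30  32 344] [374.86627907 191.03197674] ((375.96136474609375, 193.2348175048828), (31.812986373901367, 16.426799774169922), 48.01278305053711) [0.50450031 0.27903131 0.212     ]
[ 312  187   63   42 1828] [338.28446389 208.48851204] ((343.3207092285156, 207.2240447998047), (62.499473571777344, 38.19273376464844), 4.289153099060059) [0.49437759 0.24953032 0.212     ]
```

View pics/crop3.png

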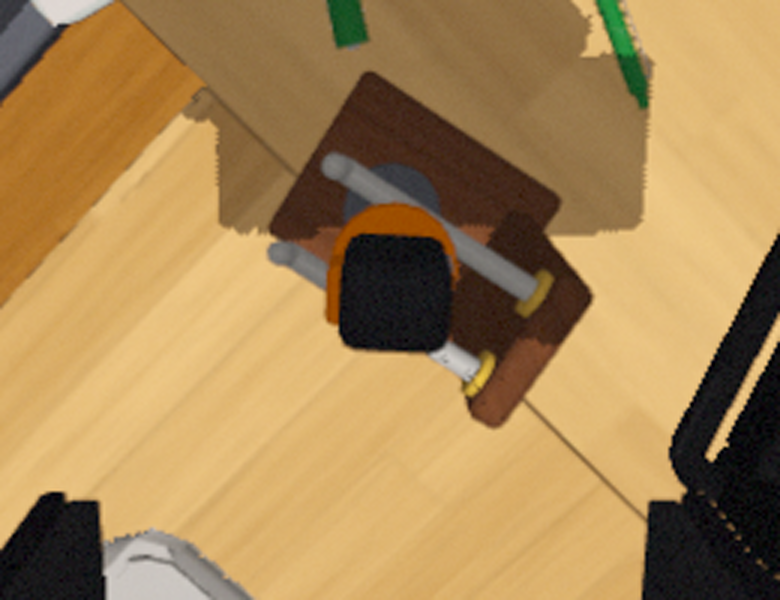

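The grip reads (0.495,0.242) in one view and (0.490,0.244) in the opposite one. Averaging gives about (0.4925,0.2425), which matches the earlier measurements. Button axis is about -137°, so I'll turn 3°, descend to TCP z 0.171 and close.

```bash
python3 -m jog '[[0.004,0.0016,0,-0.0035,0,0.017,0.087],[0.004,0.0016,0,-0.0035,0,0.017,0.087],[0.004,0.0016,0,-0.0035,0,0.017,0.087],[0,0,0.016,0,0,0,0.087],[0,0,0.016,0,0,0,0.087],[0,0,0.016,0,0,0,0.087],[0,0,0.016,0,0,0,0.087],[0,0,0.016,0,0,0,0.087],[0,0,0.016,0,0,0,0.087],[0,0,0.016,0,0,0,0.087],[0,0,0.016,0,0,0,0.087],[0,0,0,0,0,0,0.087]]'
python3 -m jog '[[0,0,0,0,0,0,0.06],[0,0,0,0,0,0,0.06],[0,0,0,0,0,0,0.045],[0,0,0,0,0,0,0.035],[0,0,0,0,0,0,0.025],[0,0,0,0,0,0,0.02],[0,0,0,0,0,0,0.02],[0,0,0,0,0,0,0.02],[0,0,0,0,0,0,0.02]]' 30
```

```text
time_s: 6.97
tool_pos: [0.4902, 0.2427, 0.1687]
tool_rot: [-179.7, -0.1, 132.1]
force: [-0.2, -0.9, -0.2]
grip_width: 0.0869
grasp_force: 0.0
time_s: 7.72
tool_pos: [0.4926, 0.2431, 0.1719]
tool_rot: [180.0, 0.1, 132.1]
force: [0.1, 0.8, -0.1]
grip_width: 0.0349
grasp_force: 0.0
```

```bash
python3 -m jog '[[0,0,0,0,0,0,0.015],[0,0,0,0,0,0,0.015],[0,0,0,0,0,0,0.015],[0,0,0,0,0,0,0.015],[0,0,0,0,0,0,0.015],[0,0,0,0,0,0,0.015]]' 30
```

```text
time_s: 8.22
tool_pos: [0.4926, 0.243, 0.1718]
tool_rot: [180.0, 0.1, 132.1]
force: [-0.3, -0.6, 1.1]
grip_width: 0.0293
grasp_force: 30.0
```

Width is 29.3 mm at 30 N, so the button is flush and the grip aligned. Next: lift 30 mm, then move out along the hanger's -x.

```bash
python3 -m jog '[[0,0,-0.0075,0,0,0,0.015],[0,0,-0.0075,0,0,0,0.015],[0,0,-0.0075,0,0,0,0.015],[0,0,-0.0075,0,0,0,0.015],[0,0,0,0,0,0,0.015],[0.006,-0.011,0,0,0,0,0.015],[0.006,-0.011,0,0,0,0,0.015],[0.006,-0.011,0,0,0,0,0.015],[0.006,-0.011,0,0,0,0,0.015],[0.006,-0.011,0,0,0,0,0.015],[0.006,-0.011,0,0,0,0,0.015],[0,0,0,0,0,0,0.015]]'
python3 - <<'E'
from h import *
import pickle
ct=env.get_calibration("top");cs=env.get_calibration("scene");cw=pickle.load(open("w1.pkl","rb"))
T=env.read_camera("top");cv2.imwrite("pics/t2.png",T);S=env.read_camera("scene");cv2.imwrite("pics/s2.png",S)
W=cv2.imread("pics/w1.png")
def up(I,x,y,s,w,h):return cv2.resize(I[y:y+h,x:x+w],(w*s,h*s),interpolation=cv2.INTER_CUBIC)
C=np.zeros((600,800,3),np.uint8)
us,vs=map(int,proj(cs,(.452,-.19,.02)));print(us,vs)
C[:300,:400]=up(T,317,270,6,66,50)[:300].repeat(1,0) if 0 else cv2.resize(up(T,317,270,6,66,50),(400,300))
C[:300,400:]=cv2.resize(up(W,400,225,4,100,75),(400,300))
C[300:,:400]=cv2.resize(up(S,us-33,vs-25,6,66,50),(400,300))
u,v=map(int,proj(ct,(.42,.225,.1)));print(u,v)
C[300:,400:]=cv2.resize(T[v-50:v+70,u-80:u+80],(400,300),interpolation=cv2.INTER_CUBIC)
cv2.imwrite("pics/c4.png",C)
for n,c,I,b in(("top",ct,T,(325,275,375,320)),("w",cw,W,(410,230,490,290)),("s",cs,S,(us-40,vs-30,us+40,vs+30))):
    h=cv2.cvtColor(I,cv2.COLOR_BGR2HSV)
    m=(((h[...,0]<6)|(h[...,0]>174))&(h[...,1]>150)&(h[...,2]>90)).astype(np.uint8)
    k=np.zeros_like(m);x0,y0,x1,y1=b;k[y0:y1,x0:x1]=m[y0:y1,x0:x1]
    N,l,s,ce=cv2.connectedComponentsWithStats(k)
    for i in range(1,N):
        if s[i,4]>12:
            cn,_=cv2.findContours((l==i).astype(np.uint8),0,1);r=cv2.minAreaRect(cn[0])
            print(n,s[i],ce[i],plane(c,*ce[i],.026)[:2],[plane(c,*p,.026)[:2].round(4).tolist() for p in cv2.boxPoints(r)])
E
```

```text
time_s: 9.22
tool_pos: [0.4175, 0.2254, 0.2019]
tool_rot: [-180.0, 0.1, 132.2]
force: [0.5, -0.9, -2.4]
grip_width: 0.0297
grasp_force: 30.0
295 293
207 332
w [435 246  44  27 503] [457.96222664 258.88469185] [ 0.47708118 -0.19418572] [[0.4712, -0.155], [0.4898, -0.1548], [0.484, -0.2256], [0.4651, -0.2265]]
w [418 272  11   4  37] [422.18918919 273.37837838] [ 0.43570951 -0.15793151] [[0.4351, -0.1513], [0.4411, -0.1646], [0.437, -0.1669], [0.4309, -0.1536]]
w [437 277  23  13 113] [447.51327434 284.76106195] [ 0.43519838 -0.20085536] [[0.4303, -0.1808], [0.4411, -0.1805], [0.4375, -0.2198], [0.4266, -0.2202]]
s [299 287   9  10  41] [302.82926829 291.95121951] [ 0.47628185 -0.1969686 ] [[0.4713, -0.1652], [0.4886, -0.1573], [0.4828, -0.2209], [0.466, -0.2282]]
s [286 289   8  10  44] [289.54545455 293.95454545] [ 0.43016234 -0.19324265] [[0.4236, -0.1656], [0.4405, -0.1577], [0.4365, -0.2154], [0.42, -0.2227]]
```

View pics/c4.png

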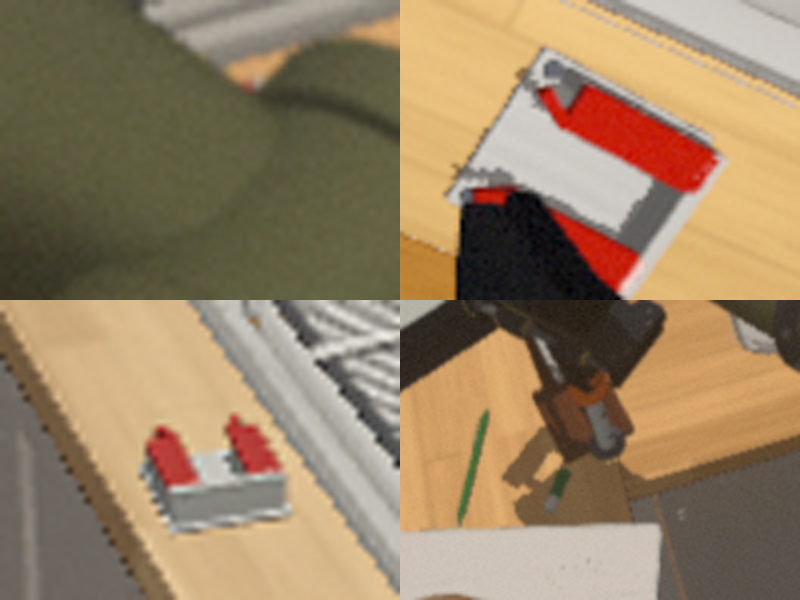

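Bottom-left and top-right crops show the bracket clearly, with the mouth toward +y. Bottom-right shows the stick off the hanger, in the gripper and still short. Next I'll compute the bracket axis from the wrist view edges.

Run:
```python
from h import *
import pickle
c=pickle.load(open("w1.pkl","rb"))
def P(x,y,z):return plane(c,(x-400)/4+400,y/4+225,z)[:2]
for n,x,y,z in(("far inner jaw a",565,128,.026),("far inner b",690,195,.026),("outer front far",545,48,.026),("outer front far z0",545,48,.0),("outer back far",722,155,.026),("front near",450,195,.026),("back near",632,292,.026),("near inner b",645,262,.026)):print(n,P(x,y,z).round(4))
```

```text
far inner jaw a [ 0.4696 -0.1707]
far inner b [ 0.4657 -0.2254]
outer front far [ 0.4932 -0.1492]
outer front far z0 [ 0.4892 -0.16  ]
outer back far [ 0.4841 -0.2279]
front near [ 0.4293 -0.1453]
back near [ 0.4229 -0.226 ]
near inner b [ 0.4355 -0.2241]
```

Bracket axis is at -95°, seat about (0.4527,-0.2025). The slot measures 30 mm against 28 given, and front and back distances agree. I'll go to the point 90 mm in front of it.

```bash
python3 -m jog '[[-0.0238,-0.0098,0,0,0,0,0.015],[-0.0238,-0.0098,0,0,0,0,0.015],[-0.0238,-0.0098,0,0,0,0,0.015],[-0.0238,-0.0098,0,0,0,0,0.015],[-0.0238,-0.0098,0,0,0,0,0.015],[-0.0238,-0.0098,0,0,0,0,0.015]]' | head -3
python3 -m jog '[[-0.0195,-0.0195,0,0,0,0,0.015],[-0.0195,-0.0195,0,0,0,0,0.015],[-0.0195,-0.0195,0,0,0,0,0.015],[-0.0195,-0.0195,0,0,0,0,0.015],[-0.0195,-0.0195,0,0,0,0,0.015],[-0.0195,-0.0195,0,0,0,0,0.015],[-0.0195,-0.0195,0,0,0,0,0.015],[0,0,0,0,0,0,0.015],[0,0,0,0,0,0,0.015],[0,0,0,0,0,0,0.015]]'
python3 - <<'E'
from h import *
cs=env.get_calibration("scene");S=env.read_camera("scene");cv2.imwrite("pics/s3.png",S)
cw=env.get_calibration("wrist");W=env.read_camera("wrist");cv2.imwrite("pics/w3b.png",W)
ct=env.get_calibration("top");T=env.read_camera("top");cv2.imwrite("pics/t3.png",T)
o=env.get_obs();p=o["tool_pos"];f=p-[0,0,.1348]
C=np.zeros((600,800,3),np.uint8)
for n,c,I,r,x,y in(("s",cs,S,30,0,0),("t",ct,T,50,400,0),("w",cw,W,120,0,300)):
    u,v=map(int,proj(c,(f+p)/2+[0,-.03,0]));u=min(max(u,int(r*1.33)),639-int(r*1.33));v=min(max(v,r),479-r);print(n,u-int(r*1.333),v-r,"scale",150/r,"pred foot",proj(c,f),"seat",proj(c,(.4527,-.2025,.004)),"collar",proj(c,f+[0,0,.117]))
    C[y:y+300,x:x+400]=cv2.resize(I[v-r:v+r,u-int(r*1.333):u+int(r*1.333)],(400,300),interpolation=cv2.INTER_CUBIC)
cv2.imwrite("pics/c5.png",C)
E
```

```text
time_s: 9.82
tool_pos: [0.4727, 0.0789, 0.2019]
tool_rot: [179.9, 0.1, 132.1]
time_s: 10.65
tool_pos: [0.4623, -0.1122, 0.2018]
tool_rot: [179.9, 0.0, 132.1]
force: [1.1, 0.6, -2.1]
grip_width: 0.0297
grasp_force: 30.0
s 253 227 scale 5.0 pred foot (np.float64(290.6889127856331), np.float64(270.7412394786544)) seat (np.float64(296.8992839412874), np.float64(299.6204985592859)) collar (np.float64(289.80366738694426), np.float64(240.39994108952067))
t 267 224 scale 3.0 pred foot (np.float64(323.55230700922726), np.float64(291.5405662415124)) seat (np.float64(354.1473259342605), np.float64(297.5490705336655)) collar (np.float64(323.4623374320128), np.float64(267.14638153590914))
w 137 143 scale 1.25 pred foot (np.float64(323.0437726760742), np.float64(213.61077546408166)) seat (np.float64(262.3981330741173), np.float64(253.20379159095893)) collar (np.float64(323.19057727701346), np.float64(259.04154911467884))
```

View pics/c5.png

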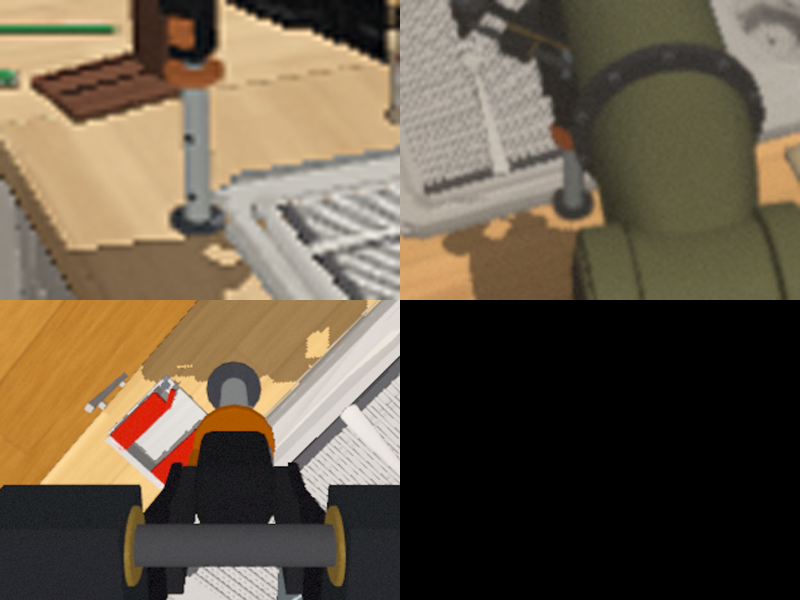

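The stick hangs upright (scene foot at (292,271), collar at (292,241)), with small offsets that differ between cameras. I'll lower it in front of the mouth and compare foot and slot in the same views.

```bash
python3 -m jog '[[0,0,0.0145,0,0,0,0.015],[0,0,0.0145,0,0,0,0.015],[0,0,0.0145,0,0,0,0.015],[0,0,0.0145,0,0,0,0.015],[0,0,0,0,0,0,0.015],[0,0,0,0,0,0,0.015],[0,0,0,0,0,0,0.015]]'
python3 - <<'E'
from h import *
cs=env.get_calibration("scene");S=env.read_camera("scene");cv2.imwrite("pics/s4.png",S)
cw=env.get_calibration("wrist");W=env.read_camera("wrist");cv2.imwrite("pics/w4.png",W)
o=env.get_obs();p=o["tool_pos"];f=p-[0,0,.1348]
print(f,"scene foot",proj(cs,f+[0,0,.006]),"wrist foot",proj(cw,f+[0,0,.006]))
C=np.zeros((600,800,3),np.uint8)
C[:,:400]=cv2.resize(S[230:320,265:325],(400,600),interpolation=cv2.INTER_CUBIC)
C[:,400:]=cv2.resize(W[185:305,210:290+0],(400,600),interpolation=cv2.INTER_CUBIC) if 0 else cv2.resize(W[150:330,220:340],(400,600),interpolation=cv2.INTER_CUBIC)
cv2.imwrite("pics/c6.png",C)
for n,c,I,b in(("w",cw,W,(200,150,330,330)),("s",cs,S,(265,230,325,320))):
    h=cv2.cvtColor(I,cv2.COLOR_BGR2HSV)
    m=(((h[...,0]<6)|(h[...,0]>174))&(h[...,1]>150)&(h[...,2]>90)).astype(np.uint8)
    k=np.zeros_like(m);x0,y0,x1,y1=b;k[y0:y1,x0:x1]=m[y0:y1,x0:x1]
    N,l,s,ce=cv2.connectedComponentsWithStats(k)
    for i in range(1,N):
        if s[i,4]>12:print(n,s[i],ce[i],plane(c,*ce[i],.026)[:2])
E
```

```text
time_s: 11.38
tool_pos: [0.4625, -0.1123, 0.1449]
tool_rot: [179.9, 0.1, 132.1]
force: [0.8, -1.0, -2.0]
grip_width: 0.0293
grasp_force: 30.0
[ 0.46275927 -0.11255107  0.01039727] scene foot (np.float64(291.3208990983844), np.float64(283.5286942689872)) wrist foot (np.float64(322.8127463788811), np.float64(215.2344206536511))
w [ 209  228   60   56 1252] [238.04073482 255.30111821] [ 0.42943269 -0.18955234]
w [280 265   8  11  39] [283.58974359 271.1025641 ] [ 0.46981456 -0.17374807]
w [249 281  22  31 231] [258.61904762 296.95238095] [ 0.46938806 -0.20920841]
s [299 287   9  10  42] [302.85714286 292.04761905] [ 0.47615973 -0.1976043 ]
s [286 289   8  10  46] [289.45652174 293.63043478] [ 0.43053975 -0.19111778]
```

View pics/c6.png

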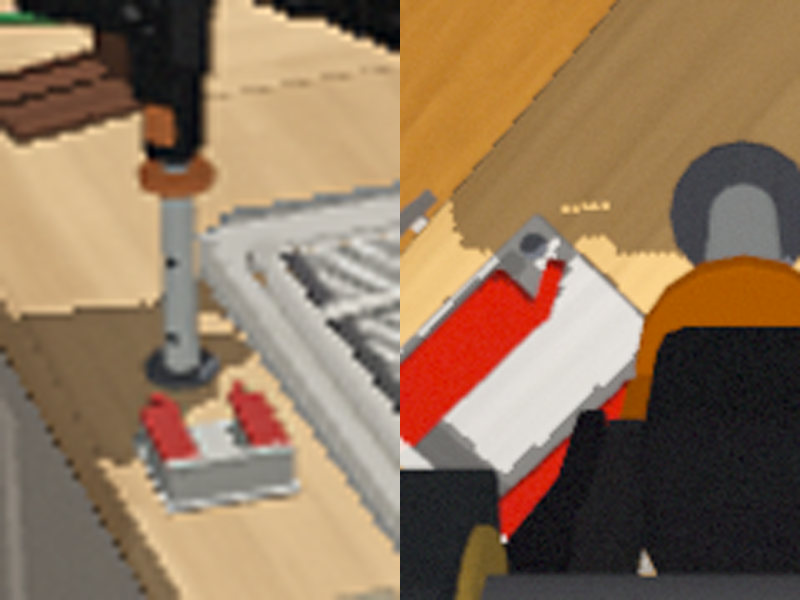

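Scene view: the stick stands just behind the slot, foot at about (292,285). Wrist view: the foot disc is centred at about (322,213), with the slot running down-left from it. Now the relative offset.

Run:
```python
from h import *
cw=env.get_calibration("wrist");W=cv2.imread("pics/w4.png");cs=env.get_calibration("scene");S=cv2.imread("pics/s4.png")
P=lambda x,y,z:plane(cw,220+(x-400)/3.333,150+y/3.333,z)[:2]
h=cv2.cvtColor(W,cv2.COLOR_BGR2HSV)
m=(((h[...,0]<6)|(h[...,0]>174))&(h[...,1]>150)&(h[...,2]>90))
# inner edge of low-x jaw: rightmost red pixel per row, left blob
pts=[]
for v in range(248,276):
    u=np.where(m[v,200:268])[0]
    if len(u): pts.append(plane(cw,200+u.max()+.5,v,.026)[:2])
pts=np.array(pts);vx,vy,x0,y0=cv2.fitLine(pts.astype(np.float32),cv2.DIST_HUBER,0,.001,.001).ravel()
print("jaw edge ends",pts[0],pts[-1],"dir",np.degrees(np.arctan2(vy,vx)),"x at y=-.19",x0+vx/vy*(-.19-y0))
foot=P(741,211,.016);print("foot wrist",foot)
a=np.radians(-95);n=np.array([-np.sin(a),np.cos(a)])
print("foot perp from jaw edge (want 14)",[(foot-q)@n for q in pts[::9]])
# scene: foot disc dark mask
hs=cv2.cvtColor(S,cv2.COLOR_BGR2HSV)[...,2]
r=S[278:292,280:305].astype(int);print(hs[278:292,284:300])
```

```text
jaw edge ends [ 0.43937194 -0.17133981] [ 0.4369285  -0.20880563] dir 85.97146 x at y=-.19 0.43827394
foot wrist [ 0.46132695 -0.11173971]
foot perp from jaw edge (want 14) [np.float64(0.016676974918804953), np.float64(0.0161993909961169), np.float64(0.015714597399596006), np.float64(0.015845755264673096)]
[[128 127 128 128 128 124 142 147 147 135 151 222 220 221 223 215]
 [127 129 129 126 128 125 141 147 148 138 151 220 220 221 222 212]
 [126 128 129 129 126 114  54  98 148 139 122 117 115 118 119 120]
 [125 126 128 129 127 120 110 102 148 142 127 122 121 125 126 125]
 [125 126 130 124  87  97 143 148 148 142 126  73 110 126 126 126]
 [125 126 123  84  49  81 143 147 146 143 126  47  65 116 124 126]
 [125 123 100  53  51  77 144 148 149 144 126  67 111 102 122 132]
 [125 124  99  54  53  55  86 127 124  92  63 109 103  90 159 222]
 [126 127 121  54  58  53  52  50  49  48  61 101  80 134 225 215]
 [126 127 122 104  72  62  62  64  62  62  63  68  98 157 222 211]
 [127 124 125 127 130 112  93  83  99  97 105 131 124 153 221 203]
 [126 124 121 137 189 172 144 130 130 130 129 129 133 159 215 158]
 [124 123 121 111 115 158 183 143 123 127 135 163 227 223 214 167]
 [121 127 148 177 187 184 184 178 123 163 228 224 221 220 221 214]]
```

Foot is 2 mm to the +x side of the slot axis; seat displacement is about (-0.009,-0.088). I'll slide in, in two parts, watching the force.

```bash
python3 -m jog '[[-0.0049,-0.0055,0.001,0,0,0,0.015],[-0.0049,-0.0055,0,0,0,0,0.015],[-0.0049,-0.0055,0,0,0,0,0.015],[-0.0049,-0.0055,0,0,0,0,0.015],[-0.0049,-0.0055,0,0,0,0,0.015],[-0.0049,-0.0055,0,0,0,0,0.015],[-0.0049,-0.0055,0,0,0,0,0.015],[0,0,0,0,0,0,0.015]]'
python3 -m jog '[[-0.0049,-0.0055,0,0,0,0,0.015],[-0.0049,-0.0055,0,0,0,0,0.015],[-0.0049,-0.0055,0,0,0,0,0.015],[0,0,0,0,0,0,0.015]]'
python3 -m jog '[[-0.0049,-0.0055,0,0,0,0,0.015],[-0.0049,-0.0055,0,0,0,0,0.015],[0,0,0,0,0,0,0.015],[0,0,0,0,0,0,0.015]]'
python3 - <<'E'
from h import *
S=env.read_camera("scene");W=env.read_camera("wrist");cv2.imwrite("pics/w5.png",W)
C=np.zeros((600,800,3),np.uint8)
C[:,:400]=cv2.resize(S[230:320,265:325],(400,600),interpolation=cv2.INTER_CUBIC)
C[:,400:]=cv2.resize(W[150:330,260:380],(400,600),interpolation=cv2.INTER_CUBIC)
cv2.imwrite("pics/c7.png",C)
E
```

```text
time_s: 12.15
tool_pos: [0.4558, -0.1662, 0.1429]
tool_rot: [-180.0, 0.1, 131.9]
force: [0.5, -0.8, -2.1]
grip_width: 0.0297
grasp_force: 30.0
time_s: 12.48
tool_pos: [0.4534, -0.188, 0.143]
tool_rot: [-180.0, 0.1, 132.0]
force: [-0.3, -0.5, -2.7]
grip_width: 0.0296
grasp_force: 30.0
time_s: 12.82
tool_pos: [0.4521, -0.201, 0.143]
tool_rot: [180.0, 0.0, 132.0]
force: [-0.5, 0.4, -3.1]
grip_width: 0.0295
grasp_force: 30.0
```

View pics/c7.png

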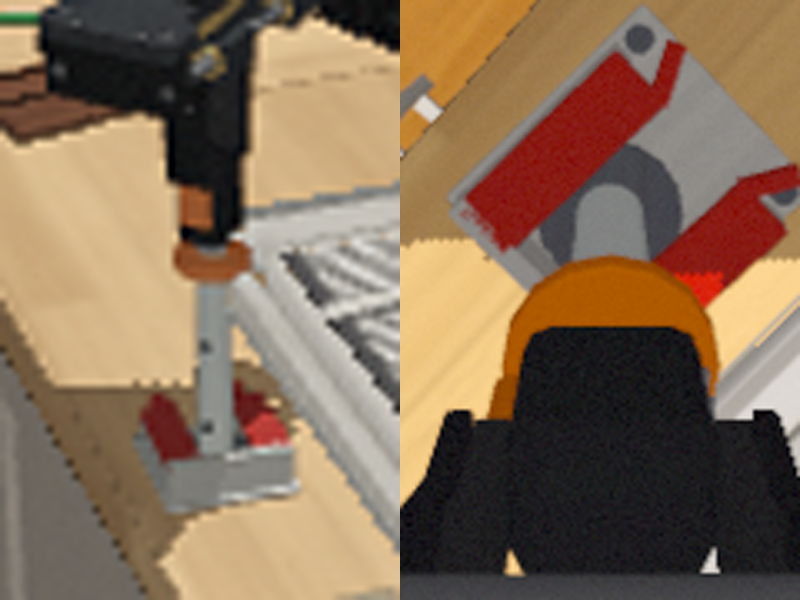

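The foot sits under both jaws, centred in the slot. Pulling up now.

```bash
python3 -m jog '[[0,0,-0.004,0,0,0,0.015],[0,0,-0.006,0,0,0,0.015],[0,0,-0.006,0,0,0,0.015],[0,0,-0.006,0,0,0,0.015],[0,0,-0.006,0,0,0,0.015],[0,0,-0.006,0,0,0,0.015],[0,0,-0.006,0,0,0,0.015]]'
python3 -m jog '[[0,0,-0.006,0,0,0,0.015],[0,0,-0.006,0,0,0,0.015],[0,0,-0.006,0,0,0,0.015],[0,0,-0.006,0,0,0,0.015],[0,0,-0.006,0,0,0,0.015],[0,0,-0.006,0,0,0,0.015],[0,0,-0.006,0,0,0,0.015],[0,0,-0.004,0,0,0,0.015],[0,0,0,0,0,0,0.015]]'
```

```text
time_s: 13.5
tool_pos: [0.4531, -0.2006, 0.1847]
tool_rot: [179.9, 0.2, 132.1]
force: [1.0, 0.3, 0.4]
grip_width: 0.017
grasp_force: 0.0
time_s: 14.25
tool_pos: [0.4527, -0.2007, 0.2301]
tool_rot: [179.9, 0.1, 132.1]
force: [0.6, 0.1, 0.4]
grip_width: 0.015
grasp_force: 0.0
```

The grip slipped out of the fingers. I've now viewed 11 pictures, one over the limit of 10, so I'll view no more and work from numeric image measurements only. First I'll find the state of the stick.

Run:
```python
from h import *
cs=env.get_calibration("scene");S=env.read_camera("scene");cv2.imwrite("pics/s6.png",S)
cw=env.get_calibration("wrist");W=env.read_camera("wrist");cv2.imwrite("pics/w6.png",W)
def blobs(n,I,b,lo,hi,amin,v=60,sat=170):
    h=cv2.cvtColor(I,cv2.COLOR_BGR2HSV)
    m=((h[...,0]>=lo)&(h[...,0]<=hi)&(h[...,1]>sat)&(h[...,2]>v)).astype(np.uint8)
    k=np.zeros_like(m);x0,y0,x1,y1=b;k[y0:y1,x0:x1]=m[y0:y1,x0:x1]
    N,l,s,ce=cv2.connectedComponentsWithStats(k)
    for i in range(1,N):
        if s[i,4]>amin:print(n,s[i],ce[i].round(1))
blobs("scene orange",S,(270,215,325,300),5,14,5)
print("before"); blobs("scene0.. w5",cv2.imread("pics/w5.png"),(250,180,400,300),7,14,20)
blobs("wrist orange",W,(150,100,480,300),7,14,20)
for nm,z in(("collar",.117+.004),("button",.157),("gtop",.179),("btn ext .045",.202)):
    print(nm,"scene",np.round(proj(cs,(.4525,-.201,z)),1),"wrist",np.round(proj(cw,(.4525,-.201,z)),1))
g=cv2.cvtColor(W,cv2.COLOR_BGR2HSV)[...,2]
k=np.zeros_like(g);k[120:300,230:410]=(g[120:300,230:410]<45)
N,l,s,ce=cv2.connectedComponentsWithStats(k)
for i in range(1,N):
    if s[i,4]>80:print("black",s[i],ce[i].round(1))
```

```text
scene orange [291 259   5   7  29] [293. 262.]
scene orange [291 267  10   6  37] [295.6 270.2]
before
scene0.. w5 [335 228  18  15  32] [343.5 234.7]
wrist orange [338 202   8  16  24] [341.8 209.4]
collar scene [296. 269.] wrist [322.7 221.5]
button scene [295.7 259.4] wrist [322.7 233.9]
gtop scene [295.6 253.4] wrist [322.7 243.1]
btn ext .045 scene [295.4 247. ] wrist [322.7 254.5]
black [ 300  210   42   45 1729] [320.5 232.3]
black [281 273  27  27 525] [295.8 287.8]
black [339 273  27  27 541] [350.4 287.6]
black [230 291  46   9 412] [252.4 295. ]
black [370 291  40   9 353] [389.8 295. ]
```

The stick still stands in the bracket, pushed together (button-to-collar spacing unchanged, about 8 px). I'll check the yaw and re-grip harder.

```bash
python3 -m jog '[[0,0,0,0,0,0,0.087],[0,0,0,0,0,0,0.087],[0,0,0,0,0,0,0.087],[0,0,0,0,0,0,0.087],[0,0,0,0,0,0,0.087],[0,0,0,0,0,0,0.087]]'
python3 - <<'E'
from h import *
W=cv2.imread("pics/w6.png");g=cv2.cvtColor(W,cv2.COLOR_BGR2HSV)[...,2]
k=np.zeros_like(g);k[150:272,290:355]=(g[150:272,290:355]<45)
cn,_=cv2.findContours(k,0,1);c=max(cn,key=cv2.contourArea);print(cv2.minAreaRect(c))
for v in range(210,256,4):
    u=np.where(k[v])[0]; print(v,u.min() if len(u) else None,u.max() if len(u) else None)
cw=env.get_calibration("wrist");print(plane(cw,320.5,253.5,.179),cw["pose"][:2,1],env.get_obs()["tool_pos"])
E
```

```text
time_s: 14.85
tool_pos: [0.4521, -0.2004, 0.2289]
tool_rot: [180.0, 0.0, 132.1]
force: [0.4, 0.2, -0.0]
grip_width: 0.0471
grasp_force: 0.0
((320.5, 232.0), (44.0, 41.0), 90.0)
210 307 335
214 304 338
218 303 339
222 302 340
226 301 340
230 300 340
234 300 340
238 301 340
242 301 340
246 301 340
250 302 339
254 307 334
[ 0.45603894 -0.20747886  0.179     ] [-0.64193578  0.71047479] [ 0.45212157 -0.20043613  0.22891081]
```

```bash
python3 -m jog '[[0.002,0,0,0,0,0,0.087],[0,0,0,0,0,0,0.087],[0,0,0,0,0,0,0.087],[0,0,0.0113,0,0,0,0.08],[0,0,0.0113,0,0,0,0.08],[0,0,0.0113,0,0,0,0.08],[0,0,0.0113,0,0,0,0.08],[0,0,0.0113,0,0,0,0.08],[0,0,0.0113,0,0,0,0.08],[0,0,0.0113,0,0,0,0.08],[0,0,0.0113,0,0,0,0.08],[0,0,0,0,0,0,0.08]]'
python3 -m jog '[[0,0,0,0,0,0,0.015],[0,0,0,0,0,0,0.015],[0,0,0,0,0,0,0.015],[0,0,0,0,0,0,0.015],[0,0,0,0,0,0,0.015],[0,0,0,0,0,0,0.015],[0,0,0,0,0,0,0.015],[0,0,0,0,0,0,0.015],[0,0,0,0,0,0,0.015],[0,0,0,0,0,0,0.015],[0,0,0,0,0,0,0.015],[0,0,0,0,0,0,0.015]]' 60
```

```text
time_s: 15.85
tool_pos: [0.4493, -0.1983, 0.1357]
tool_rot: [-179.9, -0.2, 132.1]
force: [-0.4, -0.3, -1.1]
grip_width: 0.0799
grasp_force: 0.0
time_s: 16.85
tool_pos: [0.4509, -0.1991, 0.1387]
tool_rot: [180.0, 0.1, 132.1]
force: [-0.3, -0.6, 0.9]
grip_width: 0.0291
grasp_force: 60.0
```

```bash
python3 -m jog '[[0,0,-0.002,0,0,0,0.015],[0,0,-0.002,0,0,0,0.015],[0,0,-0.002,0,0,0,0.015],[0,0,-0.002,0,0,0,0.015],[0,0,0,0,0,0,0.015]]'
python3 -m jog '[[0,0,-0.002,0,0,0,0.015],[0,0,-0.002,0,0,0,0.015],[0,0,-0.002,0,0,0,0.015],[0,0,-0.002,0,0,0,0.015]]'
python3 -m jog '[[0,0,-0.002,0,0,0,0.015],[0,0,-0.002,0,0,0,0.015],[0,0,-0.002,0,0,0,0.015],[0,0,-0.002,0,0,0,0.015]]'
```

```text
time_s: 17.27
tool_pos: [0.4511, -0.199, 0.147]
tool_rot: [180.0, 0.1, 132.1]
force: [-0.5, 0.4, -1.7]
grip_width: 0.029
grasp_force: 60.0
time_s: 17.6
tool_pos: [0.4488, -0.1978, 0.1509]
tool_rot: [-179.9, -0.3, 132.1]
force: [2.4, -0.7, -31.4]
grip_width: 0.0286
grasp_force: 60.0
time_s: 17.93
tool_pos: [0.446, -0.1964, 0.1524]
tool_rot: [-179.7, -0.7, 132.1]
force: [8.2, -2.0, -55.0]
grip_width: 0.0293
grasp_force: 59.9
```

The wrist reads 55 N, so the latch is still holding: the button is not being pressed. The orange button also stayed visible in the scene view while gripped. I'll relax the pull and check where the finger ends relative to the button.

```bash
python3 -m jog '[[0,0,0.004,0,0,0,0.015],[0,0,0.004,0,0,0,0.015],[0,0,0.004,0,0,0,0.015],[0,0,0.004,0,0,0,0.015],[0,0,0.002,0,0,0,0.015],[0,0,0,0,0,0,0.015],[0,0,0,0,0,0,0.015]]'
python3 - <<'E'
from h import *
cs=env.get_calibration("scene");S=env.read_camera("scene")
print(env.grip_point_offset)
h=cv2.cvtColor(S,cv2.COLOR_BGR2HSV);h6=cv2.cvtColor(cv2.imread("pics/s6.png"),cv2.COLOR_BGR2HSV)
for H in(h,h6):
    print("H/V rows 246..274, cols 288..302")
    for v in range(246,275):print(v," ".join(("O" if 5<=H[v,u,0]<=14 and H[v,u,1]>170 and H[v,u,2]>50 else "#" if H[v,u,2]<50 else ".") for u in range(286,304)))
p=env.get_obs()["tool_pos"]
for s in(-.017,-.027,.017):print(s,proj(cs,p+np.array([.743,.669,0])*s))
E
```

```text
time_s: 18.52
tool_pos: [0.452, -0.1993, 0.1462]
tool_rot: [179.9, 0.2, 132.1]
force: [-0.5, -0.2, -2.7]
grip_width: 0.029
grasp_force: 60.0
0.0187
H/V rows 246..274, cols 288..302
246 . . . # # # # # # # # # # # # # . .
247 . . . # # # # # # # # # # # # # . .
248 . . . . # # # # # # # # # # # # . .
249 . . . . # # # # # # # # # # # # . .
250 . . . . # # # # # # # # # # # # . .
251 . . . . # # # # # # # # # # # # . .
252 . . . . # # # # # # # # # # # . . .
253 . . . . # # # # # # # # # # # . . .
254 . . . . # # # # # # # # # # # . . .
255 . . . . # # # # # # # # # # # . . .
256 . . . . . . # # # # # # # # # . . .
257 . . . . . . O O O . . # # # # . . .
258 . . . . . . O O O O O # # # # . . .
259 . . . . . . O O O O O # # # # . . .
260 . . . . . . O O O O O # # # # . . .
261 . . . . . . O O O O O # # # # . . .
262 . . . . . . O O O O O # # # # . . .
263 . . . . . . # # # . . # # # . . . .
264 . . . . . . # # # # # # # . . . . .
265 . . . . . . . O . # # # # . O . . .
266 . . . . . . O O . . . . . O O O . .
267 . . . . . O O O . . . . . O O O . .
268 . . . . . . O O O O O O O O O O . .
[... 942 characters left out ...]
# # . . . .
263 . . . . . O O O O O # # # # . . . .
264 . . . . . O O O O O # # # # . . . .
265 . . . . . # . O O . # # # # . . . .
266 . . . . . # # # # # # # # . . . . .
267 . . . . . . # # # # # # . O . . . .
268 . . . . . O O . . . # . . O O . . .
269 . . . . . O O . . . . . O O O . . .
270 . . . . . O O O O O O O O O O . . .
271 . . . . . O O O O O O O O O O . . .
272 . . . . . . O O O O O O O . . . . .
273 . . . . . . . . . . . . . . . . . .
274 . . . . . . . . . . . . . . . . . .
-0.017 (np.float64(292.8605489441084), np.float64(264.3008750514713))
-0.027 (np.float64(291.33410556248515), np.float64(265.5913643375141))
0.017 (np.float64(297.9522621553668), np.float64(259.996227119005))
```

Confirmed: the finger ends at about row 256 and the button (rows 257-262) is entirely uncovered, so the pads sit above it. I'll open, lower about 24 mm further relative to the stick and re-grip. A width of about 40 mm would mean I've hit the collar.

```bash
python3 -m jog '[[0,0,0,0,0,0,0.07],[0,0,0,0,0,0,0.07],[0,0,0,0,0,0,0.07],[0,0,0,0,0,0,0.07],[0,0,0,0,0,0,0.07],[0,0,0,0,0,0,0.07],[0,0,0,0,0,0,0.07],[0,0,0.005,0,0,0,0.07],[0,0,0.005,0,0,0,0.07],[0,0,0.005,0,0,0,0.07],[0,0,0.005,0,0,0,0.07],[0,0,0,0,0,0,0.07]]'
python3 -m jog '[[0,0,0.004,0,0,0,0.07],[0,0,0.004,0,0,0,0.07],[0,0,0.003,0,0,0,0.07],[0,0,0,0,0,0,0.07]]'
python3 - <<'E'
from h import *
S=env.read_camera("scene")
H=cv2.cvtColor(S,cv2.COLOR_BGR2HSV)
for v in range(246,275):print(v," ".join(("O" if 5<=H[v,u,0]<=14 and H[v,u,1]>170 and H[v,u,2]>50 else "#" if H[v,u,2]<50 else ".") for u in range(280,312)))
E
```

```text
time_s: 19.57
tool_pos: [0.4499, -0.1986, 0.123]
tool_rot: [-180.0, -0.1, 132.1]
force: [-0.9, -0.6, -0.0]
grip_width: 0.0701
grasp_force: 0.0
time_s: 19.9
tool_pos: [0.4505, -0.1988, 0.1128]
tool_rot: [-180.0, -0.0, 132.1]
force: [0.2, 0.2, 0.1]
grip_width: 0.0701
grasp_force: 0.0
246 # # # # # # # # # # # # # . . . . # # # # # # # # . . . . . . .
247 # # # # # # # # # # # # # # . . # # # # # # # # # . . . . . . .
248 # # # # # # # # # # # # # . # # # # # # # # # # # . . . . . . .
249 # # # # # # # # # # # # # . . # # # # # # # # # # . . . . . . .
250 # # # # # # # # # # # # # . . # # # # # # # # # . . . . . . . .
251 # # # # # # # # # # # # # . . # # . . # # # # # . . . . . . . .
252 # # # # # # # # # . # # # . . # # . . # # # # # . . . . . . . .
253 # # # # # # # # # . . # # . # # # # # # # # # # . . . . . . . .
254 . . . . # # # # # # # # # # # # # # # # # # # # . . . . . . . .
255 . . . . . # # # # # # # # # # # # # # # # # # # . . . . . . . .
256 . . . . . . # # # # # # # # # # # # # # # # # # . . . . . . . .
257 . . . . . . # # # # # # # # # # # # # # # # # # . . . . . . . .
2
[... 454 characters left out ...]
 . . . . . . . . . .
265 . . . . . . . # # # # # # # # . . # # # # . . . . . . . . . . .
266 . . . . . . . # # # # # # # # # # # # # . . . . . . . . . . . .
267 . . . . . . . # # # # # # . . # # # # . O O . . . . . . . . . .
268 . . . . . . . . . . . # # O . . . . . . O O . . . . . . . . . .
269 . . . . . . . . . . . . O O O O . . . O O O . . . . . . . . . .
270 . . . . . . . . . . . . O O O O O O O O O O . . . . . . . . . .
271 . . . . . . . . . . . . O O O O O O O O O . . . . . . . . . . .
272 . . . . . . . . . . . . . . O O O O O O . . . . . . . . . . . .
273 . . . . . . . . . . . . . . . . . . . . . . . . . . . . . . . .
274 . . . . . . . . . . . . . . . . . . . . . . . . . . . . . . . .
```

The finger now spans the button height (down to row 267), above the collar. Closing.

```bash
python3 -m jog '[[0,0,0,0,0,0,0.015],[0,0,0,0,0,0,0.015],[0,0,0,0,0,0,0.015],[0,0,0,0,0,0,0.015],[0,0,0,0,0,0,0.015],[0,0,0,0,0,0,0.015],[0,0,0,0,0,0,0.015],[0,0,0,0,0,0,0.015],[0,0,0,0,0,0,0.015],[0,0,0,0,0,0,0.015]]' 45
python3 -m jog '[[0,0,-0.002,0,0,0,0.015],[0,0,-0.003,0,0,0,0.015],[0,0,-0.003,0,0,0,0.015],[0,0,-0.003,0,0,0,0.015],[0,0,-0.003,0,0,0,0.015],[0,0,0,0,0,0,0.015]]'
python3 -m jog '[[0,0,-0.003,0,0,0,0.015],[0,0,-0.003,0,0,0,0.015],[0,0,0,0,0,0,0.015]]'
```

```text
time_s: 20.78
tool_pos: [0.4513, -0.1989, 0.1138]
tool_rot: [179.9, 0.1, 132.1]
force: [0.6, 1.1, 1.1]
grip_width: 0.0298
grasp_force: 45.0
time_s: 21.28
tool_pos: [0.4507, -0.1991, 0.1278]
tool_rot: [180.0, 0.0, 132.1]
force: [0.2, -0.3, -3.0]
grip_width: 0.0297
grasp_force: 45.0
time_s: 21.53
tool_pos: [0.4508, -0.1992, 0.134]
tool_rot: [180.0, 0.1, 132.1]
force: [0.2, -0.4, -2.8]
grip_width: 0.0299
grasp_force: 45.0
```

It slides at about 3 N now. Continuing to the last stop.

```bash
python3 -m jog '[[0,0,-0.006,0,0,0,0.015],[0,0,-0.006,0,0,0,0.015],[0,0,-0.006,0,0,0,0.015],[0,0,-0.006,0,0,0,0.015],[0,0,-0.006,0,0,0,0.015],[0,0,-0.006,0,0,0,0.015],[0,0,-0.006,0,0,0,0.015],[0,0,-0.006,0,0,0,0.015],[0,0,-0.006,0,0,0,0.015],[0,0,-0.006,0,0,0,0.015],[0,0,-0.006,0,0,0,0.015],[0,0,0,0,0,0,0.015]]'
python3 -m jog '[[0,0,-0.004,0,0,0,0.015],[0,0,-0.003,0,0,0,0.015],[0,0,-0.002,0,0,0,0.015],[0,0,-0.002,0,0,0,0.015],[0,0,0,0,0,0,0.015]]'
```

```text
time_s: 22.53
tool_pos: [0.4514, -0.1992, 0.2012]
tool_rot: [179.9, 0.1, 132.1]
force: [-0.0, -1.1, -2.7]
grip_width: 0.0292
grasp_force: 45.0
time_s: 22.95
tool_pos: [0.4512, -0.1989, 0.2111]
tool_rot: [179.9, 0.1, 132.1]
force: [-0.2, 0.0, -2.6]
grip_width: 0.0294
grasp_force: 45.0
```

```bash
python3 -m jog '[[0,0,-0.0015,0,0,0,0.015],[0,0,-0.0015,0,0,0,0.015],[0,0,0,0,0,0,0.015],[0,0,0,0,0,0,0.015]]'
python3 -m jog '[[0,0,-0.0015,0,0,0,0.015],[0,0,-0.001,0,0,0,0.015],[0,0,0,0,0,0,0.015],[0,0,0,0,0,0,0.015],[0,0,0,0,0,0,0.015]]'
```

```text
time_s: 23.28
tool_pos: [0.451, -0.1989, 0.2138]
tool_rot: [180.0, 0.1, 132.1]
force: [0.8, -0.0, -3.8]
grip_width: 0.0299
grasp_force: 45.0
time_s: 23.7
tool_pos: [0.4503, -0.1985, 0.2142]
tool_rot: [-180.0, -0.1, 132.1]
force: [3.9, 0.1, -22.1]
grip_width: 0.0297
grasp_force: 45.0
```

The hard end is reached: 22 N, after a 90 mm slide plus 10 mm of play. I'll ease down 6 mm and slide out.

```bash
python3 -m jog '[[0,0,0.003,0,0,0,0.015],[0,0,0.003,0,0,0,0.015],[0,0,0,0,0,0,0.015],[0,0,0,0,0,0,0.015]]'
python3 -m jog '[[0.0057,0.0061,0,0,0,0,0.015],[0.0057,0.0061,0,0,0,0,0.015],[0.0057,0.0061,0,0,0,0,0.015],[0.0057,0.0061,0,0,0,0,0.015],[0.0057,0.0061,0,0,0,0,0.015],[0.0057,0.0061,0,0,0,0,0.015]]'
python3 -m jog '[[0.0057,0.0061,0,0,0,0,0.015],[0.0057,0.0061,0,0,0,0,0.015],[0.0057,0.0061,0,0,0,0,0.015],[0.0057,0.0061,0,0,0,0,0.015],[0.0057,0.0061,0,0,0,0,0.015],[0.0057,0.0061,0,0,0,0,0.015],[0,0,-0.007,0,0,0,0.015],[0,0,-0.008,0,0,0,0.015],[0,0,-0.008,0,0,0,0.015],[0,0,-0.008,0,0,0,0.015],[0,0,-0.008,0,0,0,0.015],[0,0,0,0,0,0,0.015]]'
python3 -m jog '[[0,0,0,0,0,0,0.015],[0,0,0,0,0,0,0.015],[0,0,0,0,0,0,0.015],[0,0,0,0,0,0,0.015],[0,0,0,0,0,0,0.015],[0,0,0,0,0,0,0.015]]'
python3 - <<'E'
from h import *
cs=env.get_calibration("scene");S=env.read_camera("scene");cv2.imwrite("pics/s9.png",S)
p=env.get_obs()["tool_pos"];H=cv2.cvtColor(S,cv2.COLOR_BGR2HSV)
zo=p[2]+.043
for n,d in(("collar mid",.153+.09-.117),("foot",.243)):print(n,zo-d,proj(cs,[p[0],p[1],zo-d]))
u0=int(proj(cs,p)[0])
for v in range(225,295):print(v," ".join(("O" if 5<=H[v,u,0]<=14 and H[v,u,1]>170 and H[v,u,2]>50 else "#" if H[v,u,2]<62 else "s" if H[v,u,1]<40 else ".") for u in range(u0-12,u0+14)))
E
```

```text
time_s: 24.03
tool_pos: [0.4514, -0.1996, 0.212]
tool_rot: [179.9, 0.2, 132.1]
force: [-0.1, -0.0, -3.1]
grip_width: 0.0297
grasp_force: 45.0
time_s: 24.53
tool_pos: [0.4552, -0.1478, 0.2102]
tool_rot: [180.0, 0.1, 132.1]
force: [-0.0, -0.8, -2.9]
grip_width: 0.0296
grasp_force: 45.0
time_s: 25.53
tool_pos: [0.4605, -0.0998, 0.2515]
tool_rot: [179.9, 0.2, 132.0]
force: [0.2, 0.7, -1.7]
grip_width: 0.0298
grasp_force: 45.0
time_s: 26.03
tool_pos: [0.4591, -0.0991, 0.2488]
tool_rot: [180.0, 0.0, 132.1]
force: [0.9, -0.5, -2.5]
grip_width: 0.0296
grasp_force: 45.0
collar mid 0.1658580822277682 (np.float64(288.00200820131965), np.float64(243.91065868924446))
foot 0.04885808222776822 (np.float64(288.9263064283524), np.float64(273.89480133872524))
225 . . . . # # . # # . . . s s s . . . . # # # # # # #
226 . . . . # # # # # . . . . s s . . . . . . . # # # #
227 . . . . # # # # # . . . . s s . . . . . . . . . # #
228 . . . . # # # # # . . . . s s . . . . . . . . . . .
229 . . . . # # # # # . . . s s s . . . . . . . . . . .
230 . . . . # # # # # . . . s s s s . . . . . . . . . .
231 . . . . 
[... 2871 characters left out ...]
 . . . . . . . . . . . . . .
283 . . . . . . . . . . . . . . . . . . . . . . . . . .
284 . . . . . . . . . . . . . . . . . . . . . . . . . .
285 . . . . . . . . . . . . . . . . . . . . . . . . . .
286 . . . . . . . . . . . . . . . . . . . . . . . . . .
287 . . . . . . . . . . . . . . . . . . . . . . . . . .
288 . . . . . . . . . . . . . . . . . . . . . . . . . .
289 . . . . . . . . . . . . . . . . . . . . . . . . . .
290 . . . . . . . . . . . . . . . . . . . . . . . . . .
291 . . . . . . . . . . . . . . . . . . . . . . . . . .
292 . . . . . . . . . . . . . . . . . . . . . . . . . .
293 . . . . . . . . . . . . . . . . . . . . . . s s s s
294 . . . . . . . . . . . . . . . . . . . s s s s s s s
```

The scene image shows the collar and foot within about 1 px of the predicted fully extended position: upright, foot about 46 mm up and 100 mm from the seat. Handing in.

```bash
python3 -c "
from cell import env
print(env.sign_off())"
```

```text
the job is handed in; nothing more can be done
None
```

I handed the job in with the stick fully extended, upright and held by its grip about 46 mm up and 100 mm from the bracket seat, by my own measurements since sign-off returned no verdict; the first two pulls in the bracket failed because the fingers sat above the button, and I viewed 11 pictures instead of the allowed 10.

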